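# Set the casting rings in order of size over their wax patterns

### The job

Get the investing board ready for pouring: line the four steel casting rings up on it in order of size, each one lowered over the wax pattern onto the sprue base of its own size, the smallest ring round the single crown at the small end and the largest round the horseshoe framework at the other. Every ring must stand upright around its cone, fully down on its rubber base. Leave the small jar of burs where it is.

Things in the scene. Friction and masses are not known exactly. Their poses are not given: they have to be found in the camera images.
- ring_1: the smallest casting ring: a loose plain steel tube, open at both ends, standing upright on the bench at the start; outside diameter 32 mm, height 40 mm, wall 2.5 mm (bore 27 mm), under 0.3 kg. Origin: centre of its lower end, on the tube's axis; z up along the axis. Grasp it across its outside.
- ring_2: the second smallest casting ring: a loose plain steel tube, open at both ends, standing upright on the bench at the start; outside diameter 42 mm, height 45 mm, wall 2.5 mm (bore 37 mm), under 0.3 kg. Origin: centre of its lower end, on the tube's axis; z up along the axis. Grasp it across its outside.
- ring_3: the second largest casting ring: a loose plain steel tube, open at both ends, standing upright on the bench at the start; outside diameter 52 mm, height 50 mm, wall 2.5 mm (bore 47 mm), under 0.3 kg. Origin: centre of its lower end, on the tube's axis; z up along the axis. Grasp it across its outside.
- ring_4: the largest casting ring: a loose plain steel tube, open at both ends, standing upright on the bench at the start; outside diameter 64 mm, height 55 mm, wall 2.5 mm (bore 59 mm), under 0.3 kg. Origin: centre of its lower end, on the tube's axis; z up along the axis. Grasp it across its outside.
- base_1: sprue base for the 32 mm ring, on the board: dark grey rubber disc 44 mm across, 4 mm thick, with a blunt cone 23 mm across at the foot, 6 mm at the top, 14 mm high, and on it a single wax crown on one thin sprue, reaching 32 mm above the disc and 5 mm out from the axis. Play round the foot 2 mm. Origin: centre of the disc's upper face, where the ring's origin belongs; z up.
- base_2: sprue base for the 42 mm ring, on the board: dark grey rubber disc 54 mm across, 4 mm thick, with a blunt cone 33 mm across at the foot, 16 mm at the top, 16 mm high, and on it two wax crowns on a forked sprue, reaching 35 mm above the disc and 11 mm out from the axis. Play round the foot 2 mm. Origin: centre of the disc's upper face, where the ring's origin belongs; z up.
- base_3: sprue base for the 52 mm ring, on the board: dark grey rubber disc 64 mm across, 4 mm thick, with a blunt cone 43 mm across at the foot, 26 mm at the top, 18 mm high, and on it a three-unit wax bridge on a runner bar, reaching 39 mm above the disc and 15 mm out from the axis. Play round the foot 2 mm. Origin: centre of the disc's upper face, where the ring's origin belongs; z up.
- base_4: sprue base for the 64 mm ring, on the board: dark grey rubber disc 76 mm across, 4 mm thick, with a blunt cone 55 mm across at the foot, 38 mm at the top, 20 mm high, and on it a horseshoe wax framework of six units, reaching 42 mm above the disc and 20 mm out from the axis. Play round the foot 2 mm. Origin: centre of the disc's upper face, where the ring's origin belongs; z up.
- board: investing board, fixed: aluminium plate 300 (x) by 90 mm (y), top 11 mm above the bench, lying at any yaw; origin: centre of its underside, at bench height. The four bases stand on its middle line (y = 0) at x = -114, -51, 22 and 106 mm, smallest to largest; their discs' upper faces are 15 mm above the bench.
- bur_jar: small clear round jar of burs, 45 x 42 mm, 40 mm high, a loose bystander at the right edge of the bench; origin: centre of its underside. Leave it alone.

How it is judged:
By the outcome, as a careful person would: the job done as asked, in the order asked, and still so for the second after the job is handed in, with the robot touching nothing.
It also fails if it takes over 104 s, if anything falls off the work surface, if the arm or the gripper's body presses on something with over 40 N, if the wrist force passes 120 N, or if a joint passes its speed limit or range.

### The arm

A 6-joint arm with a two-finger parallel gripper is mounted at the origin on a cart in front of the work surface, level with it; the furniture and walls round the work are solid. World frame = base frame: x ahead of the robot, y to its left, z up, the work surface at z = 0. Lengths are in mm, angles in rad, forces in N, time in s.
With the tool pointing down it reaches from about 350 to 975 mm from the base axis. Payload 7.1 kg.
Tool frame: the origin (TCP) lies midway between the tips of the shut fingers; the grasp point (between the pads) lies 19 mm behind it (ctrl.grip_depth is the distance from the TCP to the grasp point, in mm); z points along the fingers, y is the line along which they close (so a half turn about z gives the same grasp; the last joint's range is limited). The gripper opens to 88 mm and grips with 3 to 60 N. Pads are 20 mm wide; open, the fingers measure 115 mm over their backs; the gripper's body (75 mm by 178 mm) begins 61 mm behind the grasp point.
Start: joints at [-1.155, 0.423, 1.63, -0, 1.089, -0.019], TCP at [263.283, -566.822, 222.675] pointing down, gripper open.
Joint ranges: [-3, 3], [-0.9, 2.11], [0.09, 2.58], [-1.31, 4.45], [0.11, 2.69], [-2.54, 2.54]. Speed limits (rad/s): [2.39, 2.39, 3.01, 3.14, 3.14, 3.14].

### API

Orientations are given as a rotation vector (axis times angle).
In Python, from workcell import ctrl, cams gives the robot as it stands.
- The arm moves only by the tool move_arm, never from a script. Its argument "steps" is a list of rows, each a list of 3 entries, a list of its own where there are three numbers: the shift along the tool's x, y, z in units of 25 mm (1.0 is 25 mm), then the turn about the tool's z in units of 5 degrees (1.0 is 5 degrees), then the closure, from 0 (fully open) to 1 (shut). A call has 1 to 20 rows; each row shifts and turns the commanded pose from where the row before left it, along the tool's axes as they then stand; what a row does not reach is not made up. A row lasts 1/12 s, in which the tool goes at most 41.7 mm and 7.16 degrees, less where a joint would pass 70% of its speed; a pose out of reach is approached as far as the arm can. A call is refused whole if a number of a shift passes 1 or a number of a turn 1, either way. A call with a gripper value outside its range is refused whole. The fingers move at their own pace and stop on an object; the grip force is fixed at half the most. Time passes only in rows, so rows that do not move let the fingers close. It gives the time, the measured TCP pose, the force, the opening and the grip force at its end, in the units of the state.
- ctrl.get_obs(): the state, without advancing time (a new reading comes with each control period).
- cams.get_image(name): name is "scene" or "side" or "wrist"; returns a dict with "image" (420x560x3 uint8, red, green, blue), "camera_matrix" (3x3 intrinsics, pixels), "k1" (the pictures are not rectified: a ray, as slopes to the right and down, at radius r is drawn at 1 + k1 r^2 times it, then the intrinsics apply), "xyz" and "rotation" of the camera in the world; the wrist camera has in their place "mount" (4x4, takes a point from camera to tool coordinates, whose origin is the TCP and whose axes are the flange's). Camera axes: x right, y down, z forward; pixel columns grow to the right and rows downward; lengths in mm; the calibration is good to about 2 mm. A picture is of the moment at which its call begins: read the wrist's pose just before it. There is no depth.
- ctrl.close_job(): hands the job in; it is judged then, once.
Trained networks look in the newest picture that a camera, given by its name, has taken for a name from the list of things; names that differ only in an ending like _2 or _b are one class to them, and where a whole thing is asked for, a point or a joint stands for the part that bears it (a point fixed in the world has none). Each returns a list of dicts, best first, with "p" (0 to 1); they miss things now and then, are a little off and sometimes report something else, mostly with a low value. They report only what shows in the picture. A call takes as long as a camera call.
- cams.boxes_of(camera, thing): "rect" ([centre column, centre row, width, height] in pixels, round what is visible of it).
- cams.cut_out(camera, thing): "pixels" (420x560 bool, what is visible of it) and "rect" ([centre column, centre row, width, height] in pixels, round what is visible of it).
The state is a dict: "t": time; "qpos": joint angles; "qvel": joint speeds; "joint_torque": joint torques, N m; "ee_pos": TCP position; "orientation": TCP orientation; "ft_force": force on the tool from outside, world axes, zero at the start; "moment": the same for the moment, N m; "width": finger opening in mm; "grasp_force": force on a finger pad.
Only numpy, scipy, OpenCV 4.12 (cv2) and the standard library are available. Lean on these libraries where they do the work, as an engineer would, in place of code of your own. Each camera call takes 0.05 s, during which the arm holds its last target. There are 200 camera calls.

## Working session

There is one attempt and no reset: what is moved stays moved. The work goes in short steps, Python scripts to look and compute and a tool call to move; the robot and the scene stay as the last step left them, time stands still between calls to the robot, and variables do not carry over. Pictures are saved under pics/ and viewed, at most 14 in all, crops included, and the job is handed in when it is done.

Besides the shell and the picture viewer there is one more tool, called after "Request:" as name(argument=value, ...) on one line, values as JSON. move_arm: Moves the arm, as the interface text tells. Its arguments: {"type":"object","properties":{"steps":{"type":"array"}},"required":["steps"]}

```bash
ls; mkdir -p pics; python3 - <<'E'
from workcell import ctrl,cams
import cv2
o=ctrl.get_obs();print(o)
for n in("scene","side","wrist"):
    d=cams.get_image(n);cv2.imwrite(f"pics/{n}0.png",d["image"][...,::-1])
    print(n,{k:v for k,v in d.items() if k!="image"})
    for th in("ring_1","base_1","board","bur_jar"):
        for b in cams.boxes_of(n,th):
            print(th,[round(float(x)) for x in b["rect"]],round(b["p"],2))
E
```

```text
pics
{'t': 0.0, 'qpos': array([-1.15498606e+00,  4.23856262e-01,  1.63065879e+00, -2.18966349e-05,
        1.08860372e+00, -1.90344727e-02]), 'qvel': array([-1.89380752e-03, -4.60992629e-04, -1.09380208e-03, -4.71900592e-05,
       -2.62620099e-03, -9.88308940e-05]), 'joint_torque': array([-1.21758691e-03, -5.44625258e+01, -2.73666233e+01,  6.43436029e-02,
        2.27896805e-02, -1.29309547e-04]), 'ee_pos': array([ 263.07228778, -566.33822568,  221.90433275]), 'orientation': array([-3.06616855e+00, -6.77377286e-01,  5.02092138e-04]), 'ft_force': array([-0.3585383 , -0.40628338, -0.19824771]), 'moment': array([0.00667479, 0.00157749, 0.03514341]), 'grasp_force': 0.0, 'width': 87.77243518574461}
scene {'camera_matrix': array([[413.9659895,   0.       , 276.3166814],
       [  0.       , 413.9659895, 217.3110218],
       [  0.       ,   0.       ,   1.       ]]), 'k1': -0.037799046255197866, 'xyz': array([ 938.71755587, -728.66446659,  773.42093932]), 'rotation': array([-2.24431869, -0.6033907 ,  0.24754917])}
ring_1 [296, 147, 20, 26] 0.71
ring_1 [229, 309, 18, 28] 0.65
ring_1 [169, 2
[... 663 characters left out ...]
, 240, 23, 20] 0.81
base_1 [284, 259, 29, 25] 0.75
base_1 [281, 214, 11, 5] 0.67
base_1 [282, 226, 18, 16] 0.58
board [285, 241, 35, 65] 0.79
wrist {'camera_matrix': array([[339.87645266,   0.        , 277.27168503],
       [  0.        , 339.87645266, 204.91739472],
       [  0.        ,   0.        ,   1.        ]]), 'k1': 0.0057533563473331694, 'mount': array([[-1.53972720e-03, -9.63045152e-01, -2.69335598e-01,
         7.49749869e+01],
       [ 9.99998451e-01, -1.71250221e-03,  4.06526796e-04,
        -9.53619768e-01],
       [-8.52741466e-04, -2.69334554e-01,  9.63046297e-01,
        -1.63757364e+02],
       [ 0.00000000e+00,  0.00000000e+00,  0.00000000e+00,
         1.00000000e+00]])}
```

```bash
cat > h.py <<'E'
import numpy as np,cv2
from scipy.spatial.transform import Rotation as R
from workcell import ctrl,cams
def cam(n):
    o=ctrl.get_obs();d=cams.get_image(n)
    if n=="wrist":
        T=np.eye(4);T[:3,:3]=R.from_rotvec(o["orientation"]).as_matrix();T[:3,3]=o["ee_pos"]
        d["T"]=T@d["mount"]
    else:
        T=np.eye(4);T[:3,:3]=R.from_rotvec(d["rotation"]).as_matrix();T[:3,3]=d["xyz"];d["T"]=T
    return d
def back(d,uv,z):
    K=d["camera_matrix"]
    p=np.array([(uv[0]-K[0,2])/K[0,0],(uv[1]-K[1,2])/K[1,1]]);q=p.copy()
    for _ in range(10): q=p/(1+d["k1"]*(q@q))
    v=d["T"][:3,:3]@np.r_[q,1];c=d["T"][:3,3]
    return c+v*(z-c[2])/v[2]
def proj(d,P):
    P=np.atleast_2d(P);c=(P-d["T"][:3,3])@d["T"][:3,:3];s=c[:,:2]/c[:,2:]
    s=s*(1+d["k1"]*(s**2).sum(1,keepdims=True));K=d["camera_matrix"]
    return s*[K[0,0],K[1,1]]+[K[0,2],K[1,2]]
E
python3 - <<'E'
from h import *
for n in("scene","side"):
    d=cam(n)
    for th,z in(("ring_1",22),("base_1",25),("bur_jar",20)):
        for b in cams.boxes_of(n,th): print(n,th,back(d,b["rect"][:2],z).round(),[round(float(x)) for x in b["rect"]],round(b["p"],2))
    im=cv2.resize(d["image"][100:350,140:390,::-1] ,(600,600),interpolation=2)
    cv2.imwrite(f"pics/{n}1.png",im)
E
```

```text
scene ring_1 [ 596. -314.   22.] [229, 308, 20, 29] 0.97
scene ring_1 [ 454. -341.   22.] [170, 290, 31, 34] 0.91
scene ring_1 [423. 315.  22.] [294, 148, 20, 26] 0.9
scene ring_1 [572. 305.  22.] [335, 163, 13, 15] 0.68
scene base_1 [533. 147.  25.] [301, 185, 22, 21] 0.89
scene base_1 [556.  64.  25.] [295, 203, 20, 22] 0.75
scene base_1 [602. -64.  25.] [287, 237, 14, 16] 0.69
scene base_1 [582.  -0.  25.] [292, 220, 21, 21] 0.61
scene base_1 [567.  20.  25.] [290, 214, 52, 82] 0.27
scene bur_jar [ 537. -436.   20.] [172, 339, 20, 22] 0.56
side ring_1 [419. 307.  22.] [309, 302, 26, 31] 0.9
side ring_1 [ 595. -315.   22.] [295, 171, 15, 12] 0.69
side ring_1 [569. 313.  22.] [255, 294, 16, 14] 0.67
side ring_1 [ 450. -368.   22.] [334, 168, 20, 21] 0.6
side base_1 [524. 159.  25.] [284, 258, 28, 21] 0.8
side base_1 [572.   3.  25.] [281, 223, 19, 16] 0.71
side base_1 [543.  93.  25.] [283, 242, 20, 18] 0.66
side base_1 [592. -49.  25.] [279, 212, 13, 10] 0.39
side bur_jar [ 532. -428.   20.] [316, 158, 8, 12] 0.56
```

View pics/scene1.png

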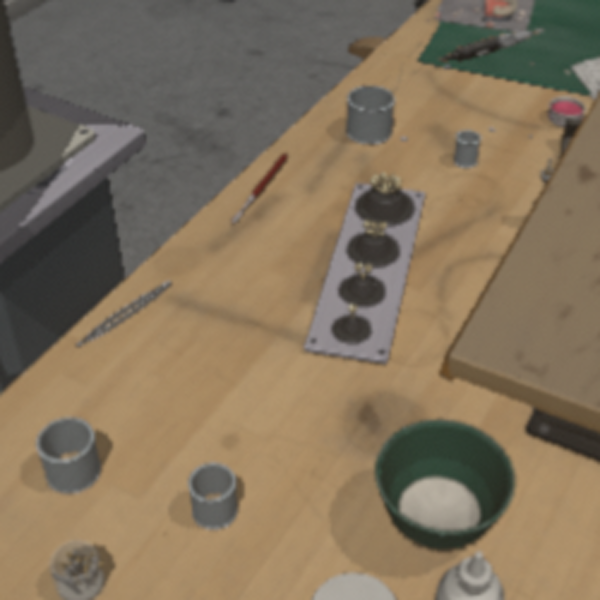

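View pics/side1.png

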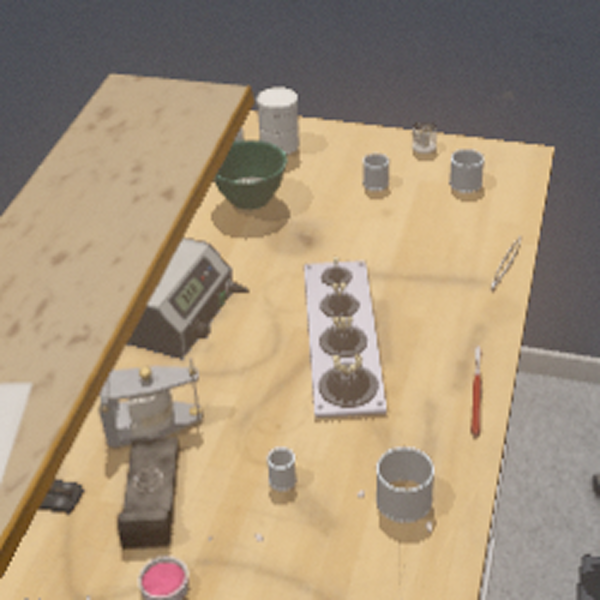

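```bash
cat >> h.py <<'E'
def tri(pairs):
    A=np.zeros((3,3));b=np.zeros(3)
    for d,uv in pairs:
        c=d["T"][:3,3];v=back(d,uv,0)-c;v/=np.linalg.norm(v);M=np.eye(3)-np.outer(v,v);A+=M;b+=M@c
    return np.linalg.solve(A,b)
def need(xyz,yaw=None):
    "shift in units of 25mm in tool axes from the present pose to xyz, turn units after"
    o=ctrl.get_obs();M=R.from_rotvec(o["orientation"]).as_matrix()
    s=M.T@(np.array(xyz)-o["ee_pos"])/25;y=np.degrees(np.arctan2(M[1,0],M[0,0]))
    print("t",round(o["t"],2),"pos",o["ee_pos"].round(1),"yaw",y.round(2),"shift",s.round(2),"turn",None if yaw is None else round((y-yaw)/5,2),"tilt",M[2].round(3))
E
python3 - <<'E'
from h import *
a,b=cam("scene"),cam("side")
f=lambda x,y:(140+x/2.4,100+y/2.4)
p=tri([(a,f(449,362)),(b,f(250,88))]);print("shelf corner top?",p,proj(a,p),proj(b,p))
p=tri([(a,f(455,378)),(b,f(248,98))]);print("shelf corner bottom?",p)
for z in(200,300,400): print(z,[back(b,f(*q),z).round() for q in((250,88),(130,330),(5,565))],[back(a,f(*q),z).round() for q in((449,362),(560,180))])
# board corners
for q in((360,185),(425,192),(387,361),(305,350)): print(back(a,f(*q),11).round())
for q in((305,264),(367,262),(385,412),(315,416)): print(back(b,f(*q),11).round())
need((525,-370,222),108)
E
```

```text
shelf corner top? [ 761.28203635 -216.98268825  203.5230105 ] [[325.21735059 250.57998272]] [[243.16029452 136.71275553]]
shelf corner bottom? [ 766.41338121 -215.85549152  186.89658807]
200 [array([ 760., -224.,  200.]), array([726., 313., 200.]), array([713., 619., 200.])] [array([ 764., -213.,  200.]), array([756.,  62., 200.])]
300 [array([700., -54., 300.]), array([670., 414., 300.]), array([659., 681., 300.])] [array([ 794., -303.,  300.]), array([788., -76., 300.])]
400 [array([639., 116., 400.]), array([614., 515., 400.]), array([604., 743., 400.])] [array([ 825., -393.,  400.]), array([ 820., -214.,  400.])]
[479. 181.  11.]
[557. 210.  11.]
[649. -74.  11.]
[ 567. -104.   11.]
[640. -70.  11.]
[554. -95.  11.]
[467. 192.  11.]
[549. 218.  11.]
t 1.25 pos [ 263.3 -566.8  222.7] yaw 24.91 shift [12.81 -2.73  0.03] turn -16.62 tilt [-0.  0. -1.]
```

Request:
move_arm(steps=[[[0,0,0],-1,0],[[0,0,0],-1,0],[[0,0,0],-1,0],[[0,0,0],-1,0],[[0,0,0],-1,0],[[0,0,0],-1,0],[[0,0,0],-1,0],[[0,0,0],-1,0],[[0,0,0],-1,0],[[0,0,0],-1,0],[[0,0,0],-1,0],[[0,0,0],-1,0],[[0,0,0],-1,0],[[0,0,0],-1,0],[[0,0,0],-1,0],[[0,0,0],-1,0]])

```text
t: 2.58
ee_pos: [263.3, -566.8, 222.7]
orientation: [1.909, 2.495, -0.0]
ft_force: [0.4, 1.0, -0.2]
width: 87.9
grasp_force: 0.0
```

```bash
python3 -c "
from h import *
need((510,-330,222),107.6)"
```

```text
t 2.58 pos [ 263.3 -566.8  222.7] yaw 105.16 shift [ 6.56 12.    0.03] turn -0.49 tilt [-0.  0. -1.]
```

Request:
move_arm(steps=[[[0.5,0.94,0],0,0],[[0.5,0.94,0],0,0],[[0.5,0.94,0],0,0],[[0.5,0.94,0],0,0],[[0.5,0.94,0],0,0],[[0.5,0.94,0],0,0],[[0.5,0.94,0],0,0],[[0.5,0.94,0],0,0],[[0.5,0.94,0],0,0],[[0.5,0.94,0],0,0],[[0.5,0.94,0],0,0],[[0.5,0.9,0],0,0],[[0.5,0.7,0],-0.49,0],[[0,0,0],0,0],[[0,0,0],0,0]])

```text
t: 3.83
ee_pos: [510.4, -332.3, 222.6]
orientation: [-1.859, -2.533, 0.0]
ft_force: [-0.4, 0.5, 0.2]
width: 88.0
grasp_force: 0.0
```

```bash
cat >> h.py <<'E'
from scipy.optimize import minimize
SZ={1:(32,40),2:(42,45),3:(52,50),4:(64,55)}
DISC={1:44,2:54,3:64,4:76}
def circ(x,y,z,r,n=60):
    a=np.linspace(0,2*np.pi,n);return np.c_[x+r*np.cos(a),y+r*np.sin(a),0*a+z]
def sil(d,parts):
    m=np.zeros((420,560),np.uint8)
    p=proj(d,np.vstack(parts)).astype(np.float32)
    h=cv2.convexHull(p)[:,0]
    big=cv2.fillConvexPoly(np.zeros((840,1120),np.uint8),(((h+.5)*2-.5)*256).round().astype(np.int32),255,cv2.LINE_AA,8)
    return cv2.resize(big,(560,420),interpolation=cv2.INTER_AREA)/255.
def fitring(d,mask,i,x0,zb=0):
    D,H=SZ[i];m=mask.astype(float)
    f=lambda q:np.abs(sil(d,[circ(*q,zb,D/2),circ(*q,zb+H,D/2)])-m).sum()
    r=minimize(f,x0,method="Nelder-Mead",options=dict(initial_simplex=np.array(x0)+[[0,0],[8,0],[0,8]],xatol=.05,fatol=.2));return r.x,r.fun/m.sum()
E
python3 - <<'E'
from h import *
d=cam("wrist");cv2.imwrite("pics/w1.png",d["image"][...,::-1])
print(ctrl.get_obs()["ee_pos"],d["T"][:3,3])
for c in cams.cut_out("wrist","ring_1"):
    b=c["rect"];p=back(d,b[:2],22);print([round(float(x)) for x in b],round(c["p"],2),p.round())
    for i in range(1,5):
        x,e=fitring(d,c["pixels"],i,p[:2]);print(i,x.round(1),round(e,3))
E
```

```text
[ 509.76256318 -332.98728406  222.58374187] [ 489.05046307 -260.58332544  386.37865863]
[217, 175, 59, 55] 0.76 [ 447. -346.   22.]
1 [ 438. -355.] 0.937
2 [ 455.  -347.9] 1.037
3 [ 451.  -342.1] 0.616
4 [ 457.1 -342.4] 1.298
[355, 184, 46, 47] 0.73 [ 594. -310.   22.]
1 [ 597.8 -307.1] 0.855
2 [ 592.7 -310. ] 0.543
3 [ 587.4 -313. ] 1.296
4 [ 581.6 -316.9] 2.389
[273, 269, 36, 48] 0.34 [ 538. -434.   22.]
1 [ 537.  -434.7] 0.302
2 [ 535.7 -428.3] 0.144
3 [ 537.1 -421.5] 0.685
4 [ 541.9 -440.2] 1.479
```

View pics/w1.png

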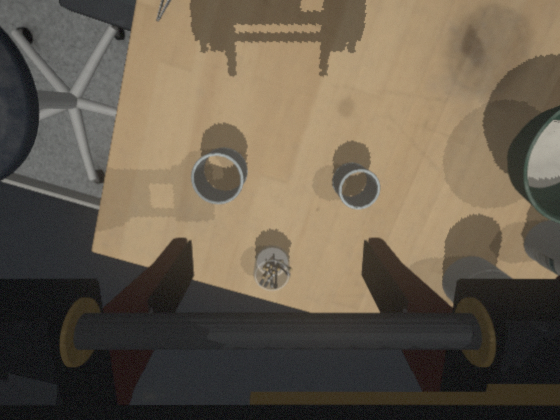

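```bash
cat >> h.py <<'E'
def samp(d,P):
    g=d.setdefault("g",cv2.GaussianBlur(cv2.cvtColor(d["image"],cv2.COLOR_RGB2GRAY).astype(np.float32),(0,0),.7))
    p=proj(d,P).astype(np.float32);return cv2.remap(g,p[:,:1],p[:,1:],1,borderMode=cv2.BORDER_REPLICATE).mean()
def best(f,x0,span,st):
    ax=[np.arange(c-s,c+s+.01,q) for c,s,q in zip(x0,span,st)]
    G=np.stack(np.meshgrid(*ax,indexing="ij"),-1).reshape(-1,len(x0));v=[f(g) for g in G]
    x=G[int(np.argmin(v))]
    r=minimize(f,x,method="Nelder-Mead",options=dict(initial_simplex=np.vstack([x]+[x+np.eye(len(x))[k]*st[k] for k in range(len(x))])));return r.x,r.fun
def rim(d,i,x0,zb=0,span=14):
    D,H=SZ[i]
    f=lambda q:-(2*samp(d,circ(*q,zb+H,D/2-1.2))-samp(d,circ(*q,zb+H,D/2-4.5))-samp(d,circ(*q,zb+H,D/2+2.5)))
    return best(f,x0,(span,span),(2,2))
def board(d,x0,ids=(1,2,3,4),span=(14,14,.03)):
    X={1:-114,2:-51,3:22,4:106}
    def f(q):
        c,s=np.cos(q[2]),np.sin(q[2])
        return sum(samp(d,circ(q[0]+X[i]*c,q[1]+X[i]*s,15,DISC[i]/2-2))-samp(d,circ(q[0]+X[i]*c,q[1]+X[i]*s,13,DISC[i]/2+2)) for i in ids)
    q,v=best(f,x0,span,(2,2,.01));c,s=np.cos(q[2]),np.sin(q[2])
    return q,v,{i:(q[:2]+X[i]*np.array([c,s])).round(1) for i in X}
E
python3 - <<'E'
from h import *
d=cam("wrist")
r3=rim(d,3,(450,-350));r2=rim(d,2,(594,-312));print(r3,r2)
im=d["image"][...,::-1].copy()
for i,r in((3,r3),(2,r2)):
    for k in (0,1):cv2.polylines(im,[(proj(d,circ(*r[0],SZ[i][1],SZ[i][0]/2-2.5*k))*16).round().astype(np.int32)],True,(0,0,255),1,cv2.LINE_AA,4)
cv2.imwrite("pics/w2.png",cv2.resize(im[120:220,170:400],(690,300)))
for n in("scene","side"):
    d=cam(n);print(n,rim(d,3,(450,-350)),rim(d,2,(594,-312)),rim(d,4,(421,311)),rim(d,1,(570,309)),board(d,(561,52,1.878)))
E
```

```text
(array([ 451.14918712, -343.19070731]), np.float64(-73.92725372314453)) (array([ 593.30640599, -311.18783171]), np.float64(-86.39524841308594))
scene (array([ 450.84896087, -344.62397046]), np.float64(-17.21380615234375)) (array([ 592.474105  , -312.45800376]), np.float64(-19.644760131835938)) (array([423.71289015, 310.66097522]), np.float64(-3.3505096435546875)) (array([568.14107986, 314.38136449]), np.float64(-4.5153350830078125)) (array([559.09845455,  54.75704251,   1.88339498]), np.float64(-125.34532165527344), {1: array([594.2, -53.7]), 2: array([574.8,   6.2]), 3: array([552.3,  75.7]), 4: array([526.5, 155.6])})
side (array([ 448.99208534, -346.48228759]), np.float64(-6.5243072509765625)) (array([ 592.15501213, -315.3987112 ]), np.float64(-6.7319793701171875)) (array([420.43185636, 310.45919612]), np.float64(-26.28106689453125)) (array([564.4833799 , 313.87093747]), np.float64(-24.798171997070312)) (array([554.89358523,  58.87649004,   1.88605511]), np.float64(-136.20445251464844), {1: array([590.2, -49.5]), 2: array([570.7,  10.4]), 3: array([548.1,  79.8]), 4: array([522. , 159.7])})
```

View pics/w2.png

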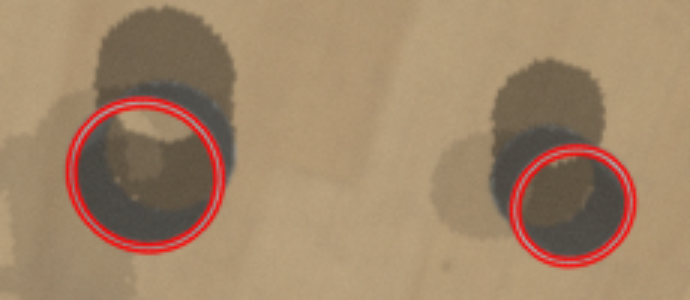

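```bash
python3 -c "
from h import *
need((593.3,-311.2,12),107.97)"
```

```text
t 4.08 pos [ 509.2 -333.8  222.7] yaw 107.27 shift [-0.13  3.48  8.43] turn -0.14 tilt [-0. -0. -1.]
```

Request:
move_arm(steps=[[[0,0.7,0.6],-0.14,0],[[0,0.9,1],0,0],[[0,0.9,1],0,0],[[0,0.9,1],0,0],[[-0.1,0.08,1],0,0],[[0,0,0.6],0,0],[[0,0,0],0,0],[[0,0,0],0,0],[[0,0,0],0,0]])

```text
t: 4.83
ee_pos: [593.7, -309.5, 93.8]
orientation: [1.846, 2.541, 0.0]
ft_force: [0.0, -0.1, 0.1]
width: 87.8
grasp_force: 0.0
```

```bash
python3 -c "
from h import *
need((593.3,-311.2,12),107.97)
d=cam('wrist');print(rim(d,2,(593.3,-311.2)))
need((593.3,-311.2,12),107.97)"
```

```text
t 4.83 pos [ 593.7 -309.5   93.8] yaw 108.0 shift [-0.06 -0.04  3.27] turn 0.01 tilt [-0.001  0.001 -1.   ]
(array([ 592.7455447 , -311.24851314]), np.float64(-88.89973449707031))
t 4.88 pos [ 594.  -309.6   94.3] yaw 108.01 shift [-0.05 -0.05  3.29] turn 0.01 tilt [-0.002  0.002 -1.   ]
```

Request:
move_arm(steps=[[[-0.06,-0.05,0.6],0,0],[[0,0,0.9],0,0],[[0,0,0.9],0,0],[[0,0,0.6],0,0],[[0,0,0.28],0,0],[[0,0,0],0,0],[[0,0,0],0,0],[[0,0,0],0,1],[[0,0,0],0,1],[[0,0,0],0,1],[[0,0,0],0,1],[[0,0,0],0,1],[[0,0,0],0,1]])

```text
t: 5.97
ee_pos: [592.9, -310.5, 11.0]
orientation: [1.845, 2.542, 0.0]
ft_force: [0.8, -0.5, 0.2]
width: 51.2
grasp_force: 0.0
```

```bash
python3 -c "
from h import *
need((593.3,-311.2,12),107.97);o=ctrl.get_obs();print(o['width'],o['grasp_force'])
d=cam('wrist');print(rim(d,2,(593.3,-311.2)))
need((555,-60,160),107.97)"
```

```text
t 5.97 pos [ 592.9 -310.5   11. ] yaw 108.06 shift [-0.03  0.01 -0.04] turn 0.02 tilt [-0.  0. -1.]
51.207634084592094 0.0
(array([ 592.83413178, -311.01731676]), np.float64(-95.3479232788086))
t 6.02 pos [ 592.9 -310.4   10.9] yaw 108.06 shift [ 9.99  1.67 -5.97] turn 0.02 tilt [-0.  0. -1.]
```

Request:
move_arm(steps=[[[0,0,0],0,1],[[0,0,0],0,1],[[0,0,0],0,1],[[0,0,0],0,1],[[0,0,-0.5],0,1],[[0,0,-1],0,1],[[0,0,-1],0,1],[[0.6,0.2,-1],0,1],[[1,0.3,-1],0,1],[[1,0.3,-0.9],0,1],[[1,0.3,0],0,1],[[1,0.3,0],0,1],[[1,0.3,0],0,1],[[1,0.3,0],0,1],[[1,0.3,0],0,1],[[1,0.3,0],0,1],[[0.8,0.3,0],0,1],[[0.5,0.2,0],0,1],[[0,0,0],0,1],[[0,0,0],0,1]])

```text
t: 7.68
ee_pos: [589.9, -50.8, 146.1]
orientation: [1.843, 2.543, 0.0]
ft_force: [-0.6, 0.1, -0.7]
width: 41.1
grasp_force: 30.0
```

```bash
python3 - <<'E'
from h import *
o=ctrl.get_obs();print(o['width'],o['grasp_force'],o['ft_force'])
d=cam('wrist');d=cam('wrist')
need((575,6,150),107.97)
p=ctrl.get_obs()["ee_pos"]
r=rim(d,2,p[:2],p[2]-11,8);print("ring-tcp",r[0]-p[:2],r[1])
for ids in((1,2,3),(2,),(2,3),(1,2,3,4)):print(ids,board(d,(560,54,1.884),ids,(14,14,.03 if len(ids)>1 else 0)))
cv2.imwrite("pics/w3.png",d["image"][...,::-1])
E
```

```text
41.078420488546115 29.99978825915605 [-0.60656882  0.07824384 -0.74175044]
t 7.78 pos [589.8 -51.9 145.9] yaw 108.04 shift [ 2.38  0.15 -0.16] turn 0.01 tilt [-0.  0. -1.]
ring-tcp [ 1.45382983 -0.39303414] -88.08967590332031
(1, 2, 3) (array([557.75946618,  59.21608038,   1.88281167]), np.float64(-202.99032592773438), {1: array([592.8, -49.3]), 2: array([573.4,  10.7]), 3: array([551. ,  80.2]), 4: array([525.2, 160.1])})
(2,) (array([557.52653171,  58.97158437,   1.890264  ]), np.float64(-79.08665466308594), {1: array([593.3, -49.3]), 2: array([573.5,  10.6]), 3: array([550.6,  79.9]), 4: array([524.2, 159.6])})
(2, 3) (array([557.78829332,  59.02440435,   1.88343666]), np.float64(-124.33367919921875), {1: array([592.9, -49.4]), 2: array([573.5,  10.5]), 3: array([551.,  80.]), 4: array([525.2, 159.9])})
(1, 2, 3, 4) (array([557.78548718,  59.23290402,   1.88276803]), np.float64(-205.81643676757812), {1: array([592.8, -49.3]), 2: array([573.4,  10.7]), 3: array([551. ,  80.2]), 4: array([525.3, 160.1])})
```

View pics/w3.png

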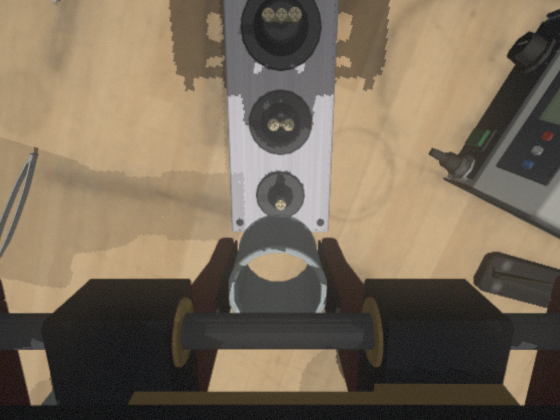

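Request:
move_arm(steps=[[[0.5,0.1,0],0,1],[[0.9,0,0],0,1],[[0.8,0,0.4],0,1],[[0.4,0,0.9],0,1],[[0,0,0.9],0,1],[[0,0,0.6],0,1],[[0,0,0],0,1],[[0,0,0],0,1],[[0,0,0],0,1],[[0,0,0],0,1]])

```text
t: 8.62
ee_pos: [572.8, 11.3, 76.8]
orientation: [1.845, 2.541, 0.002]
ft_force: [1.0, -0.0, -1.7]
width: 41.1
grasp_force: 30.0
```

```bash
python3 - <<'E'
from h import *
d=cam('wrist')
need((572,11,26),107.9)
p=ctrl.get_obs()["ee_pos"]
r=rim(d,2,p[:2]+[1.4,-.4],p[2]-11,6);print("ring-tcp",r[0]-p[:2],r[1])
for ids in((3,),(3,4)):print(ids,board(d,(557.8,59.2,1.883),ids,(8,8,.03 if len(ids)>1 else 0)))
E
```

```text
t 8.67 pos [572.8  11.3  76.9] yaw 108.03 shift [ 0.   -0.04  2.04] turn 0.03 tilt [-0.001  0.002 -1.   ]
ring-tcp [ 1.21989078 -0.25854059] -95.24055480957031
(3,) (array([557.69854013,  59.58983122,   1.88752942]), np.float64(-67.952880859375), {1: array([593.2, -48.7]), 2: array([573.6,  11.1]), 3: array([550.8,  80.5]), 4: array([524.7, 160.3])})
(3, 4) (array([557.11006701,  59.16551312,   1.85985642]), np.float64(-100.24130249023438), {1: array([589.6, -50.1]), 2: array([571.6,  10.3]), 3: array([550.8,  80.3]), 4: array([526.9, 160.8])})
```

Request:
move_arm(steps=[[[0,-0.03,0.4],0,1],[[0,0,0.4],0,1],[[0,0,0.4],0,1],[[0,0,0.4],0,1],[[0,0,0.2],0,1],[[0,0,0.15],0,1],[[0,0,0.05],0,1],[[0,0,0.05],0,1],[[0,0,0],0,1],[[0,0,0],0,1],[[0,0,0],0,1]])

```text
t: 9.58
ee_pos: [570.7, 11.2, 25.6]
orientation: [-1.845, -2.542, 0.001]
ft_force: [-6.6, 0.5, 16.5]
width: 40.8
grasp_force: 30.0
```

```bash
python3 - <<'E'
from h import *
need((572,11,26),107.9);o=ctrl.get_obs();print(o['ft_force'].round(1),o['moment'].round(2),o['width'])
E
```

```text
t 9.58 pos [570.7  11.2  25.6] yaw 108.06 shift [-0.02  0.05 -0.02] turn 0.03 tilt [ 0.    -0.001 -1.   ]
[-6.6  0.5 16.5] [-0.13  1.11 -0.07] 40.818411813242314
```

Request:
move_arm(steps=[[[0,0,0],0,0.4],[[0,0,0],0,0.3],[[0,0,0],0,0.3],[[0,0,0],0,0.3],[[0,0,0],0,0],[[0,0,-0.4],0,0],[[0,0,-0.9],0,0],[[-0.5,0,-1],0,0],[[-1,0,-1],0,0],[[-1,0,-0.7],0,0],[[-1,0,0],0,0],[[0,0,0],0,0],[[0,0,0],0,0]])

```text
t: 10.67
ee_pos: [598.6, -72.9, 125.2]
orientation: [1.848, 2.54, 0.001]
ft_force: [-1.4, -0.6, 0.2]
width: 87.6
grasp_force: 0.0
```

```bash
python3 - <<'E'
from h import *
d=cam('wrist')
need((451,-343.3,100),107.9)
for z in(15,19,23):print(z,rim(d,2,(573,11),z,6))
print(board(d,(557.8,59.2,1.883),(1,3),(8,8,.02)))
cv2.imwrite("pics/w4.png",cv2.resize(d["image"][0:250,150:410,::-1],(624,600)))
E
```

```text
t 10.72 pos [597.9 -72.  124.6] yaw 108.0 shift [-8.51 -8.94  0.98] turn 0.02 tilt [ 0. -0. -1.]
15 (array([571.90725748,  11.99760652]), np.float64(-73.58839416503906))
19 (array([571.88872666,  11.94662714]), np.float64(-70.9361572265625))
23 (array([571.79341923,  12.00406443]), np.float64(-63.99293518066406))
(array([557.86439878,  59.2455056 ,   1.88166894]), np.float64(-115.47409057617188), {1: array([592.7, -49.3]), 2: array([573.5,  10.7]), 3: array([551.1,  80.2]), 4: array([525.4, 160.2])})
```

View pics/w4.png

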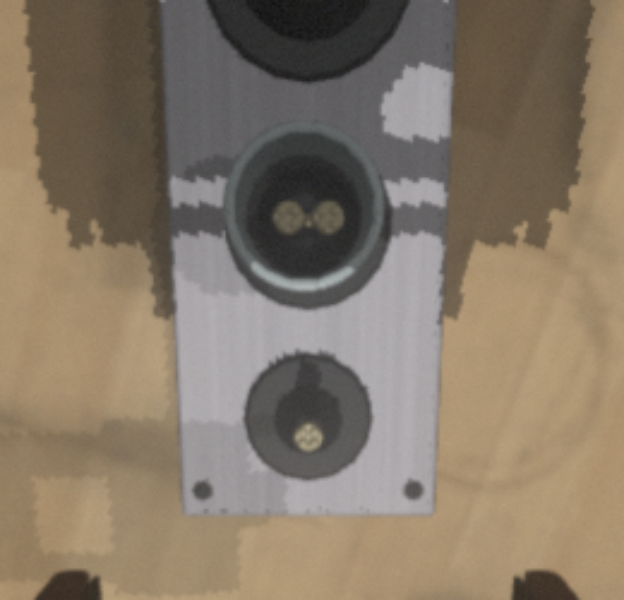

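Request:
move_arm(steps=[[[-0.5,-0.5,0],0,0],[[-0.8,-0.85,0],0,0],[[-0.9,-0.94,0],0,0],[[-0.9,-0.94,0],0,0],[[-0.9,-0.94,0],0,0],[[-0.9,-0.94,0],0,0],[[-0.9,-0.94,0],0,0],[[-0.9,-0.94,0.2],0,0],[[-0.9,-0.94,0.2],0,0],[[-0.6,-0.7,0.3],0,0],[[-0.3,-0.3,0.3],0,0],[[0,0,0],0,0],[[0,0,0],0,0],[[0,0,0],0,0],[[0,0,0],0,0]])

```text
t: 11.97
ee_pos: [452.9, -341.9, 99.7]
orientation: [1.843, 2.544, 0.0]
ft_force: [0.2, 0.2, 0.7]
width: 88.0
grasp_force: 0.0
```

```bash
python3 - <<'E'
from h import *
d=cam('wrist')
print(rim(d,3,(451,-343)))
need((451,-343.3,12),107.9)
E
```

```text
(array([ 451.36411663, -343.33120489]), np.float64(-87.22088623046875))
t 12.02 pos [ 452.9 -342.    99.7] yaw 108.17 shift [-0.03 -0.09  3.51] turn 0.05 tilt [-0.  0. -1.]
```

Request:
move_arm(steps=[[[-0.03,-0.11,0.6],0.03,0],[[0,0,0.9],0,0],[[0,0,0.9],0,0],[[0,0,0.7],0,0],[[0,0,0.33],0,0],[[0,0,0],0,0],[[0,0,0],0,0],[[0,0,0],0,1],[[0,0,0],0,1],[[0,0,0],0,1],[[0,0,0],0,1],[[0,0,0],0,1],[[0,0,0],0,1],[[0,0,0],0,1],[[0,0,0],0,1],[[0,0,0],0,1],[[0,0,0],0,1]])

```text
t: 13.43
ee_pos: [449.8, -344.9, 14.0]
orientation: [1.848, 2.54, -0.0]
ft_force: [-0.3, 0.1, 5.1]
width: 52.0
grasp_force: 30.0
```

```bash
python3 - <<'E'
from h import *
d=cam('wrist');o=ctrl.get_obs();p=o["ee_pos"];print(o["width"],o["grasp_force"])
print(rim(d,3,(451,-343))[0]-p[:2])
need((575,15,130),107.9)
E
```

```text
52.37601393928122 30.0011297268793
[0.28388031 2.2696885 ]
t 13.48 pos [ 449.9 -344.9   14.1] yaw 107.91 shift [12.16  9.19 -4.64] turn 0.0 tilt [-0.001  0.    -1.   ]
```

Request:
move_arm(steps=[[[0,0,-0.5],0,1],[[0,0,-0.9],0,1],[[0.5,0.4,-1],0,1],[[0.9,0.7,-0.9],0,1],[[0.95,0.7,-0.75],0,1],[[0.95,0.7,0],0,1],[[0.95,0.7,0],0,1],[[0.95,0.7,0],0,1],[[0.95,0.7,0],0,1],[[0.95,0.7,0],0,1],[[0.95,0.7,0],0,1],[[0.95,0.7,0],0,1],[[0.95,0.7,0],0,1],[[0.95,0.7,0],0,1],[[0.8,0.6,0],0,1],[[0.4,0.5,0],0,1],[[0,0,0],0,1],[[0,0,0],0,1],[[0,0,0],0,1],[[0,0,0],0,1]])

```text
t: 15.15
ee_pos: [574.8, 12.7, 114.9]
orientation: [-1.85, -2.539, 0.001]
ft_force: [-0.1, 0.5, -2.2]
width: 52.0
grasp_force: 30.0
```

```bash
cat >> h.py <<'E'
def check(i,g,guess=(557.8,59.4,1.8825),ids=(3,4),yaw=107.9):
    d=cam('wrist');p=ctrl.get_obs()["ee_pos"]
    r=rim(d,i,p[:2]+[1,0],p[2]-g,7);off=r[0]-p[:2];print("ring-tcp",off.round(2),round(r[1]))
    b=board(d,guess,ids,(8,8,.02 if len(ids)>1 else 0));print(b);
    need(np.r_[b[2][i]-off,15+g],yaw)
    return d
E
python3 - <<'E'
from h import *
check(3,14);check(3,14,ids=(3,))
E
```

```text
ring-tcp [0.7  1.92] -62
(array([557.3762444 ,  58.64766506,   1.87905936]), np.float64(-110.99649047851562), {1: array([592., -50.]), 2: array([572.8,  10.1]), 3: array([550.7,  79.6]), 4: array([525.2, 159.7])})
t 15.2 pos [574.9  12.6 114.9] yaw 107.83 shift [ 2.78 -0.15  3.44] turn -0.01 tilt [ 0.    -0.001 -1.   ]
ring-tcp [ 2.55 -5.01] -55
(array([557.69086863,  59.01491581,   1.90302597]), np.float64(-66.5097885131836), {1: array([594.9, -48.8]), 2: array([574.3,  10.8]), 3: array([550.5,  79.8]), 4: array([523.1, 159.2])})
t 15.25 pos [575.   12.7 114.9] yaw 107.82 shift [ 3.08 -0.14  3.44] turn -0.02 tilt [ 0.    -0.001 -1.   ]
```

Request:
move_arm(steps=[[[0.4,-0.14,0],0,1],[[0.9,0,0],0,1],[[0.9,0,0.2],0,1],[[0.5,0,0.5],0,1],[[0.09,0,0.5],0,1],[[0,0,0],0,1],[[0,0,0],0,1],[[0,0,0],0,1],[[0,0,0],0,1],[[0,0,0],0,1],[[0,0,0],0,1]])

```text
t: 16.17
ee_pos: [551.0, 78.8, 85.5]
orientation: [1.849, 2.539, 0.001]
ft_force: [-0.6, 0.6, -1.2]
width: 52.3
grasp_force: 30.0
```

```bash
python3 - <<'E'
from h import *
d=check(3,14,ids=(4,))
need((550.3,78.1,29),107.9)
cv2.imwrite("pics/w5.png",d["image"][...,::-1])
E
```

```text
ring-tcp [0.9  1.35] -74
(array([558.1616002 ,  59.25956582,   1.89023418]), np.float64(-71.70568084716797), {1: array([594., -49.]), 2: array([574.2,  10.8]), 3: array([551.3,  80.1]), 4: array([524.9, 159.9])})
t 16.22 pos [551.   78.9  85.4] yaw 107.88 shift [ 0.   -0.02  2.25] turn -0.0 tilt [-0.     0.001 -1.   ]
t 16.22 pos [551.   78.9  85.4] yaw 107.88 shift [-0.02 -0.04  2.25] turn -0.0 tilt [-0.     0.001 -1.   ]
```

View pics/w5.png

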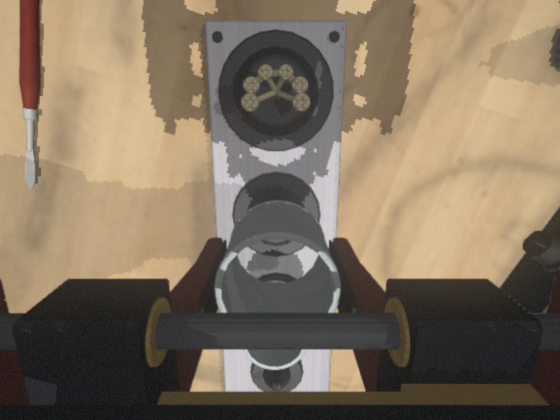

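Request:
move_arm(steps=[[[-0.01,-0.02,0.4],0,1],[[0,0,0.5],0,1],[[0,0,0.4],0,1],[[0,0,0.4],0,1],[[0,0,0.2],0,1],[[0,0,0.2],0,1],[[0,0,0.1],0,1],[[0,0,0.05],0,1],[[0,0,0.02],0,1],[[0,0,0],0,1],[[0,0,0],0,1],[[0,0,0],0,1]])

```text
t: 17.22
ee_pos: [549.7, 78.7, 29.0]
orientation: [-1.848, -2.54, 0.001]
ft_force: [-4.8, -0.4, 8.9]
width: 52.4
grasp_force: 30.0
```

```bash
python3 - <<'E'
from h import *
need((550.3,78.1,29),107.9);o=ctrl.get_obs();print(o['ft_force'].round(1),o['moment'].round(2),o['width'])
E
```

```text
t 17.22 pos [549.7  78.7  29. ] yaw 107.92 shift [-0.03  0.01  0.  ] turn 0.0 tilt [ 0.    -0.001 -1.   ]
[-4.8 -0.4  8.9] [-0.16  0.68 -0.03] 52.44594662780664
```

Request:
move_arm(steps=[[[0,0,0],0,0.3],[[0,0,0],0,0.2],[[0,0,0],0,0],[[0,0,0],0,0],[[0,0,-0.4],0,0],[[0,0,-0.9],0,0],[[0,0,-1],0,0],[[0.5,-0.1,-1],0,0],[[0.9,-0.2,-0.7],0,0],[[1,-0.2,0],0,0],[[1,-0.2,0],0,0],[[1,-0.2,0],0,0],[[1,-0.2,0],0,0],[[1,-0.2,0],0,0],[[1,-0.2,0],0,0],[[1,-0.2,0],0,0],[[0.6,-0.2,0],0,0],[[0,0,0],0,0],[[0,0,0],0,0],[[0,0,0],0,0]])

```text
t: 18.88
ee_pos: [436.2, 277.9, 128.6]
orientation: [1.848, 2.54, 0.001]
ft_force: [0.4, 0.6, 0.3]
width: 88.1
grasp_force: 0.0
```

```bash
python3 - <<'E'
from h import *
d=cam('wrist')
r=rim(d,4,(422,310.5));print(r,rim(d,1,(567,314)))
need((422,310.5,17),107.9)
need(np.r_[r[0],17],107.9)
E
```

```text
(array([422.3307611, 312.448507 ]), np.float64(-76.2384033203125)) (array([567.20305587, 316.2840767 ]), np.float64(-116.26325988769531))
t 18.93 pos [436.3 277.7 128.4] yaw 107.88 shift [ 1.43 -0.14  4.46] turn -0.0 tilt [-0.  0. -1.]
t 18.93 pos [436.3 277.7 128.4] yaw 107.88 shift [ 1.5  -0.11  4.46] turn -0.0 tilt [-0.  0. -1.]
```

Request:
move_arm(steps=[[[0.5,-0.15,0],0,0],[[0.7,0,0.4],0,0],[[0.3,0,0.8],0,0],[[0,0,0.9],0,0],[[0,0,0.9],0,0],[[0,0,0.8],0,0],[[0,0,0.5],0,0],[[0,0,0.2],0,0],[[0,0,0],0,0],[[0,0,0],0,0],[[0,0,0],0,1],[[0,0,0],0,1],[[0,0,0],0,1],[[0,0,0],0,1],[[0,0,0],0,1],[[0,0,0],0,1],[[0,0,0],0,1],[[0,0,0],0,1]])

```text
t: 20.43
ee_pos: [421.1, 313.0, 16.3]
orientation: [1.848, 2.54, 0.001]
ft_force: [-0.8, -0.7, 6.4]
width: 64.6
grasp_force: 30.0
```

```bash
python3 - <<'E'
from h import *
d=cam('wrist');o=ctrl.get_obs();p=o["ee_pos"];print(o["width"],o["grasp_force"])
r=rim(d,4,(422.3,312.4));print(r[0]-p[:2],r[1])
need((545,100,125),107.9)
E
```

```text
64.7371145383414 30.001909732818604
[ 1.59641438 -1.86472064] -78.44947814941406
t 20.48 pos [421.1 313.1  16.4] yaw 107.93 shift [-9.63  2.1  -4.35] turn 0.01 tilt [ 0.     0.001 -1.   ]
```

Request:
move_arm(steps=[[[0,0,-0.5],0,1],[[0,0,-0.9],0,1],[[0,0,-1],0,1],[[-0.5,0.1,-1],0,1],[[-0.9,0.2,-0.95],0,1],[[-1,0.22,0],0,1],[[-1,0.22,0],0,1],[[-1,0.22,0],0,1],[[-1,0.22,0],0,1],[[-1,0.22,0],0,1],[[-1,0.22,0],0,1],[[-1,0.22,0],0,1],[[-0.8,0.2,0],0,1],[[-0.43,0.06,0],0,1],[[0,0,0],0,1],[[0,0,0],0,1],[[0,0,0],0,1],[[0,0,0],0,1],[[0,0,0],0,1],[[0,0,0],0,1]])

```text
t: 22.15
ee_pos: [544.3, 100.6, 124.4]
orientation: [-1.847, -2.541, 0.0]
ft_force: [-0.1, -0.5, -3.4]
width: 64.1
grasp_force: 30.0
```

```bash
python3 - <<'E'
from h import *
d=check(4,16.3,ids=(4,))
cv2.imwrite("pics/w6.png",d["image"][...,::-1])
E
```

```text
ring-tcp [ 1.24 -0.44] -70
(array([558.78283378,  59.13305994,   1.89678881]), np.float64(-74.36908721923828), {1: array([595.3, -48.9]), 2: array([575.1,  10.8]), 3: array([551.7,  80. ]), 4: array([524.8, 159.6])})
t 22.2 pos [544.4 100.5 124.4] yaw 107.97 shift [ 2.52 -0.06  3.73] turn 0.01 tilt [ 0. -0. -1.]
```

View pics/w6.png

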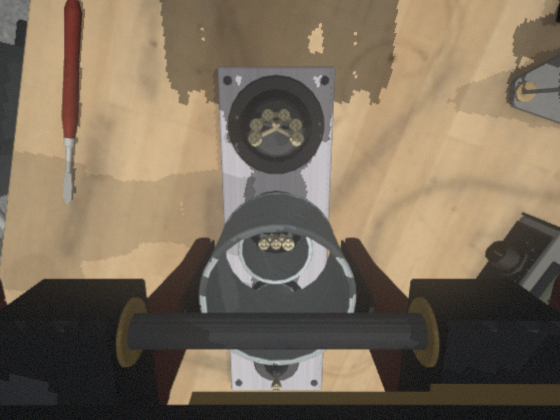

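```bash
cat >> h.py <<'E'
def front(d,i,g,p):
    "held ring offset from TCP in tool x,y, from the arc ahead of the pads"
    D,H=SZ[i];a=np.radians(107.9)+np.radians(np.arange(-65,66,3));t=np.radians(107.9)
    B=np.array([[np.cos(t),np.sin(t)],[np.sin(t),-np.cos(t)]])
    def f(q):
        c=p[:2]+q@B
        A=lambda r:samp(d,np.c_[c[0]+r*np.cos(a),c[1]+r*np.sin(a),0*a+p[2]-g+H])
        return A(D/2-4)+A(D/2+2)-2*A(D/2-1.2)
    x,v=best(f,(0,1),(5,2),(.5,.5));return x.round(2),round(float(v))
E
python3 - <<'E'
from h import *
d=cam('wrist');p=ctrl.get_obs()["ee_pos"]
x=front(d,4,16.3,p);print(x)
im=d["image"][...,::-1].copy();t=np.radians(107.9)
B=np.array([[np.cos(t),np.sin(t)],[np.sin(t),-np.cos(t)]])
for k in(0,1):cv2.polylines(im,[(proj(d,circ(*(p[:2]+x[0]@B),p[2]-16.3+55,32-2.5*k))*16).round().astype(np.int32)],True,(0,0,255),1,cv2.LINE_AA,4)
cv2.imwrite("pics/w7.png",cv2.resize(im[180:380,180:380],(600,600)))
E
```

```text
(array([-0.61,  0.63]), -52)
```

View pics/w7.png

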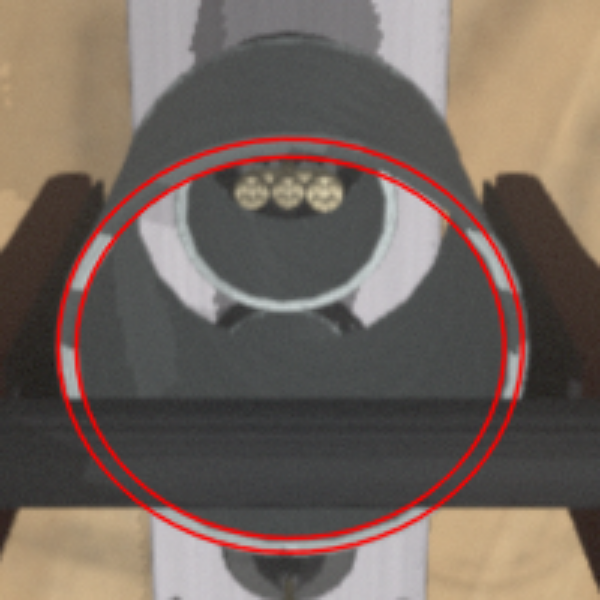

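Request:
move_arm(steps=[[[0.4,-0.05,0],0,1],[[0.8,0,0],0,1],[[0.8,0,0.4],0,1],[[0.4,0,0.6],0,1],[[0.13,0,0.46],0,1],[[0,0,0],0,1],[[0,0,0],0,1],[[0,0,0],0,1],[[0,0,0],0,1],[[0,0,0],0,1],[[0,0,0],0,1],[[0,0,0],0,1]])

```text
t: 23.25
ee_pos: [524.4, 159.3, 88.3]
orientation: [1.849, 2.539, 0.001]
ft_force: [-0.5, 0.5, -2.2]
width: 64.7
grasp_force: 30.0
```

```bash
python3 - <<'E'
from h import *
d=cam('wrist');p=ctrl.get_obs()["ee_pos"]
print(front(d,4,16.3,p))
need((523.9,160.3,31.3),107.9)
E
```

```text
(array([-0.99,  0.76]), -56)
t 23.3 pos [524.3 159.4  88.2] yaw 107.89 shift [ 0.04 -0.01  2.28] turn -0.0 tilt [-0.     0.001 -1.   ]
```

Request:
move_arm(steps=[[[0.04,0,0.4],0,1],[[0,0,0.5],0,1],[[0,0,0.4],0,1],[[0,0,0.4],0,1],[[0,0,0.25],0,1],[[0,0,0.2],0,1],[[0,0,0.1],0,1],[[0,0,0.05],0,1],[[0,0,0.02],0,1],[[0,0,0],0,1],[[0,0,0],0,1],[[0,0,0],0,1]])

```text
t: 24.3
ee_pos: [523.1, 160.4, 31.3]
orientation: [-1.848, -2.54, 0.002]
ft_force: [-7.8, -2.3, 16.8]
width: 64.2
grasp_force: 30.0
```

```bash
python3 - <<'E'
from h import *
need((523.9,160.3,31.3),107.9);o=ctrl.get_obs();print(o['ft_force'].round(1),o['moment'].round(2),o['width'])
E
```

```text
t 24.3 pos [523.1 160.4  31.3] yaw 107.92 shift [-0.01  0.03 -0.  ] turn 0.0 tilt [ 0.    -0.001 -1.   ]
[-7.8 -2.3 16.8] [-0.4  1.1  0. ] 64.18776298372785
```

Request:
move_arm(steps=[[[0,0,0],0,0.2],[[0,0,0],0,0.1],[[0,0,0],0,0],[[0,0,0],0,0],[[0,0,-0.4],0,0],[[0,0,-0.9],0,0],[[0,0,-1],0,0],[[0.5,0.3,-0.9],0,0],[[0.8,0.5,0],0,0],[[0.9,0.6,0],0,0],[[0.9,0.6,0],0,0],[[0.9,0.6,0],0,0],[[0.9,0.6,0],0,0],[[0.5,0.36,0.3],0,0],[[0,0,0.3],0,0],[[0,0,0],0,0],[[0,0,0],0,0],[[0,0,0],0,0],[[0,0,0],0,0]])

```text
t: 25.88
ee_pos: [566.8, 315.2, 95.0]
orientation: [-1.85, -2.539, 0.001]
ft_force: [0.2, 0.0, -0.1]
width: 87.9
grasp_force: 0.0
```

```bash
python3 - <<'E'
from h import *
d=cam('wrist')
r=rim(d,1,(567,316));print(r)
need(np.r_[r[0],11],107.9)
E
```

```text
(array([566.30700687, 316.10446094]), np.float64(-102.08673095703125))
t 25.93 pos [567.  315.4  95.2] yaw 107.85 shift [ 0.03 -0.02  3.37] turn -0.01 tilt [-0. -0. -1.]
```

Request:
move_arm(steps=[[[0.03,-0.06,0.6],0,0],[[0,0,0.9],0,0],[[0,0,0.9],0,0],[[0,0,0.67],0,0],[[0,0,0.3],0,0],[[0,0,0],0,0],[[0,0,0],0,0],[[0,0,0],0,1],[[0,0,0],0,1],[[0,0,0],0,1],[[0,0,0],0,1],[[0,0,0],0,1],[[0,0,0],0,1],[[0,0,0],0,1],[[0,0,0],0,1],[[0,0,0],0,1],[[0,0,0],0,1],[[0,0,0],0,1],[[0,0,0],0,1],[[0,0,0],0,1]])

```text
t: 27.6
ee_pos: [565.2, 316.7, 10.7]
orientation: [-1.849, -2.54, 0.0]
ft_force: [-0.1, -0.4, 0.2]
width: 30.8
grasp_force: 30.0
```

```bash
python3 - <<'E'
from h import *
d=cam('wrist');o=ctrl.get_obs();p=o["ee_pos"];print(o["width"],o["grasp_force"])
r=rim(d,1,(566.3,316.1),0,5);print(r[0]-p[:2],r[1])
print(front(d,1,p[2],p))
need((605,-90,140),107.9)
E
```

```text
31.08923736843524 29.999817358329892
[ 1.02578696 -0.09971018] -129.54669189453125
(array([-0.04,  0.76]), -51)
t 27.65 pos [565.2 316.6  10.6] yaw 107.91 shift [-15.97  -3.49  -5.17] turn 0.0 tilt [ 0. -0. -1.]
```

Request:
move_arm(steps=[[[0,0,-0.4],0,1],[[0,0,-0.9],0,1],[[0,0,-1],0,1],[[0,0,-1],0,1],[[-0.5,-0.1,-1],0,1],[[-0.9,-0.2,-0.87],0,1],[[-1,-0.22,0],0,1],[[-1,-0.22,0],0,1],[[-1,-0.22,0],0,1],[[-1,-0.22,0],0,1],[[-1,-0.22,0],0,1],[[-1,-0.22,0],0,1],[[-1,-0.22,0],0,1],[[-1,-0.22,0],0,1],[[-1,-0.22,0],0,1],[[-1,-0.22,0],0,1],[[-1,-0.22,0],0,1],[[-1,-0.22,0],0,1],[[-1,-0.22,0],0,1],[[-1,-0.22,0],0,1]])

```text
t: 29.32
ee_pos: [603.3, -77.0, 140.7]
orientation: [1.848, 2.54, 0.0]
ft_force: [-0.1, 0.4, -1.2]
width: 31.2
grasp_force: 30.0
```

Request:
move_arm(steps=[[[-0.57,-0.1,0],0,1],[[0,0,0],0,1],[[0,0,0],0,1],[[0,0,0],0,1],[[0,0,0],0,1],[[0,0,0],0,1],[[0,0,0],0,1]])

```text
t: 29.9
ee_pos: [605.3, -89.0, 139.9]
orientation: [-1.847, -2.541, -0.0]
ft_force: [-0.8, 0.5, -0.8]
width: 30.8
grasp_force: 30.0
```

```bash
python3 - <<'E'
from h import *
d=cam('wrist');p=ctrl.get_obs()["ee_pos"]
print(front(d,1,10.7,p))
print(board(d,(557.8,59.3,1.8825),(1,),(8,8,0)))
for i,c in((2,(572,12)),(3,(551,80)),(4,(525,160))):print(i,rim(d,i,c,15,5))
cv2.imwrite("pics/w8.png",d["image"][...,::-1])
need((592,-49.3,26),107.9)
E
```

```text
(array([-2.69,  0.97]), -66)
(array([557.39197182,  58.88188472,   1.88754823]), np.float64(-83.01292419433594), {1: array([592.9, -49.4]), 2: array([573.3,  10.4]), 3: array([550.5,  79.8]), 4: array([524.4, 159.6])})
2 (array([571.87138409,  12.17806454]), np.float64(-77.18977355957031))
3 (array([550.28462666,  67.69342682]), np.float64(-6.53790283203125))
4 (array([520.22397304, 185.8382436 ]), np.float64(-4.0927734375))
t 29.95 pos [605.3 -89.2 140. ] yaw 107.98 shift [ 1.68 -0.01  4.56] turn 0.02 tilt [ 0. -0. -1.]
```

View pics/w8.png

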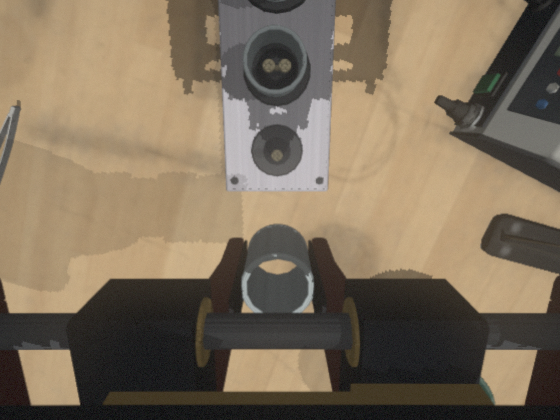

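```bash
python3 - <<'E'
from h import *
d=cam('wrist');p=ctrl.get_obs()["ee_pos"]
r=rim(d,1,p[:2]+[1,-.1],p[2]-10.7,4);off=r[0]-p[:2];print(off,r[1]);f=front(d,1,10.7,p);print(f)
need(np.r_[592.8-off[0],-49.4-off[1],25.7],107.9)
im=d["image"][...,::-1].copy();t=np.radians(107.9)
B=np.array([[np.cos(t),np.sin(t)],[np.sin(t),-np.cos(t)]])
for q,c in((off,(0,0,255)),(f[0]@B,(0,255,0))):
    cv2.polylines(im,[(proj(d,circ(*(p[:2]+q),p[2]-10.7+40,16))*16).round().astype(np.int32)],True,c,1,cv2.LINE_AA,4)
cv2.imwrite("pics/w9.png",cv2.resize(im[210:330,220:340],(600,600)))
E
```

```text
[ 1.70769257 -1.84543255] -102.59716796875
(array([-2.67,  0.99]), -64)
t 30.0 pos [605.3 -89.4 140. ] yaw 107.96 shift [ 1.77 -0.03  4.57] turn 0.01 tilt [ 0. -0. -1.]
```

View pics/w9.png

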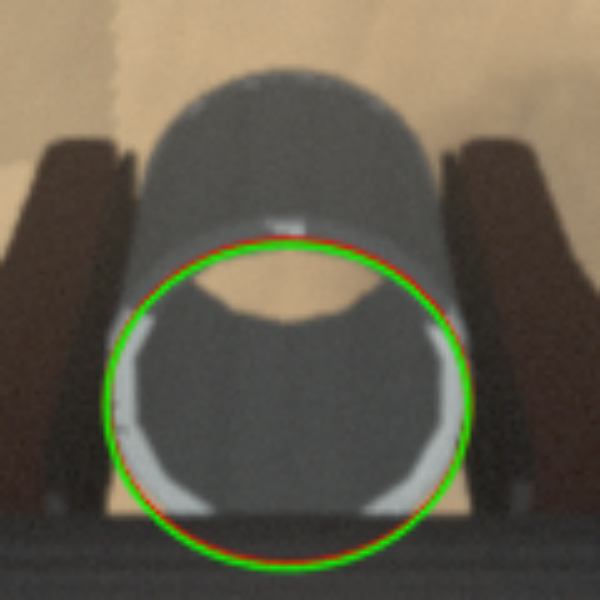

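Request:
move_arm(steps=[[[0.4,-0.02,0.3],0,1],[[0.7,0,0.6],0,1],[[0.5,0,0.8],0,1],[[0.09,0,0.7],0,1],[[0,0,0.32],0,1],[[0,0,0],0,1],[[0,0,0],0,1],[[0,0,0],0,1],[[0,0,0],0,1],[[0,0,0],0,1],[[0,0,0],0,1],[[0,0,0],0,1]])

```text
t: 31.0
ee_pos: [592.1, -50.1, 72.4]
orientation: [1.848, 2.539, 0.001]
ft_force: [0.5, -0.1, -1.6]
width: 31.4
grasp_force: 30.0
```

```bash
python3 - <<'E'
from h import *
d=cam('wrist');p=ctrl.get_obs()["ee_pos"]
print(front(d,1,10.7,p))
for i,c in((2,(572,12)),(3,(551,80)),(4,(525,160))):print(i,rim(d,i,c,15,5))
need((591.8,-49.4,25.7),107.9)
im=d["image"][...,::-1];cv2.imwrite("pics/w10.png",cv2.resize(im[0:400,140:420],(560,800))[:600])
E
```

```text
(array([-2.93,  0.95]), -87)
2 (array([572.05500704,  11.46618276]), np.float64(-58.31254577636719))
3 (array([550.705936  ,  81.54241756]), np.float64(-27.71739959716797))
4 (array([519.68574524, 163.38490295]), np.float64(-7.766304016113281))
t 31.05 pos [592.  -50.1  72.3] yaw 107.9 shift [0.03 0.   1.86] turn -0.0 tilt [-0.     0.001 -1.   ]
```

View pics/w10.png

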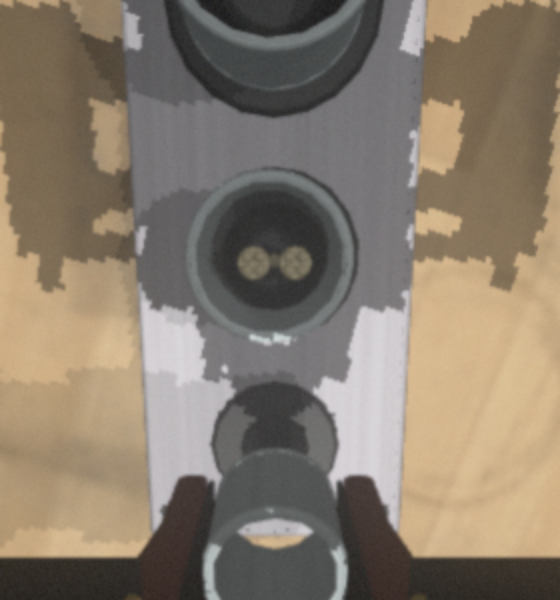

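Request:
move_arm(steps=[[[0.04,0,0.3],0,1],[[0,0,0.4],0,1],[[0,0,0.4],0,1],[[0,0,0.3],0,1],[[0,0,0.2],0,1],[[0,0,0.15],0,1],[[0,0,0.08],0,1],[[0,0,0.05],0,1],[[0,0,0],0,1],[[0,0,0],0,1],[[0,0,0],0,1]])

```text
t: 31.97
ee_pos: [591.0, -48.9, 25.6]
orientation: [-1.848, -2.54, 0.001]
ft_force: [-4.1, -0.0, 6.1]
width: 31.0
grasp_force: 30.0
```

```bash
python3 - <<'E'
from h import *
need((591.8,-49.4,25.7),107.9);o=ctrl.get_obs();print(o['ft_force'].round(1),o['moment'].round(2),o['width'])
E
```

```text
t 31.97 pos [591.  -48.9  25.6] yaw 107.92 shift [-0.03  0.03 -0.  ] turn 0.0 tilt [ 0.    -0.001 -1.   ]
[-4.1 -0.   6.1] [0.08 0.57 0.  ] 31.002438333217146
```

Seated; release, retreat up and back, and inspect.

Request:
move_arm(steps=[[[0,0,0],0,0.5],[[0,0,0],0,0.4],[[0,0,0],0,0.3],[[0,0,0],0,0.2],[[0,0,0],0,0],[[0,0,-0.4],0,0],[[0,0,-0.9],0,0],[[0,0,-1],0,0],[[0,0,-1],0,0],[[0,0,-1],0,0],[[0,0,-1],0,0],[[0,0,-1],0,0],[[0,0,-0.7],0,0],[[0,0,0],0,0],[[0,0,0],0,0],[[0,0,0],0,0]])

```text
t: 33.3
ee_pos: [590.8, -48.9, 199.2]
orientation: [-1.848, -2.539, 0.001]
ft_force: [-0.7, -0.0, 0.3]
width: 87.9
grasp_force: 0.0
```

```bash
python3 - <<'E'
from h import *
d=cam('wrist');need((0,0,0))
for i,c in((1,(592.5,-49)),(2,(572,12)),(3,(551,80)),(4,(525,160))):
    print(i,[(z,*(lambda r:(r[0].round(1),round(r[1])))(rim(d,i,c,z,5))) for z in(15,21)])
im=d["image"][...,::-1];cv2.imwrite("pics/w11.png",cv2.resize(im[0:250,180:380],(480,600)))
for n,(a,b) in dict(scene=(160,260),side=(205,275)).items():
    q=cam(n);cv2.imwrite(f"pics/{n}2.png",q["image"][...,::-1])
s=[cv2.resize(cv2.imread(f"pics/{n}2.png")[y:y+100,x:x+67],(400,600),interpolation=2) for n,y,x in(("scene",155,260),("side",190,250))]
cv2.imwrite("pics/f.png",np.hstack(s))
E
```

```text
t 33.35 pos [590.6 -48.9 198.7] yaw 107.91 shift [  9.12 -21.86   8.  ] turn None tilt [ 0.001 -0.002 -1.   ]
1 [(15, array([592.3, -49.3]), -109), (21, array([591.9, -48. ]), -109)]
2 [(15, array([571.8,  11.6]), -125), (21, array([571.7,  11.7]), -107)]
3 [(15, array([550.6,  81.3]), -52), (21, array([550.8,  80.5]), -51)]
4 [(15, array([529.7, 155.6]), -10), (21, array([512.4, 200.5]), -13)]
```

View pics/w11.png

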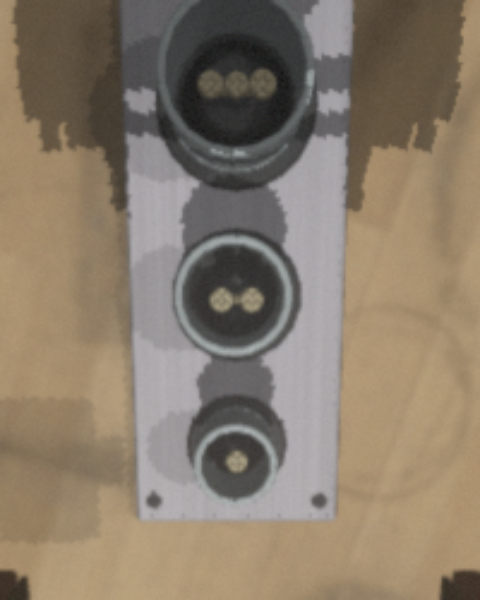

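View pics/f.png

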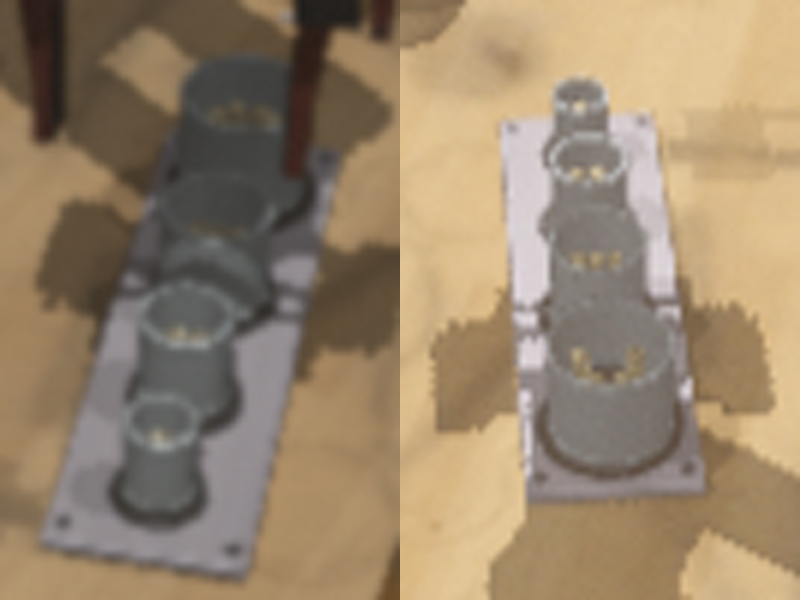

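The pictures show all four rings upright on their bases, in size order, with a dark rim of disc visible round each. The release heights match a 15 mm seat.

```bash
python3 -c "
from workcell import ctrl
print(ctrl.close_job())"
```

```text
the job is handed in; nothing more can be done
None
```

All four casting rings stand upright and fully down on their own sprue bases, in order of size; the bur jar was left alone, and the job was handed in at about 33 s of the 104 s allowed.

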